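# Load a refill cartridge into the mosquito repellent unit and switch it on

### The arm

A 6-joint arm with a two-finger parallel gripper is mounted at the origin on the work surface. World frame = base frame: x ahead of the robot, y to its left, z up, the work surface at z = 0. Lengths are in m, angles in rad, forces in N, time in s.
With the tool pointing down it reaches from about 0.275 to 0.725 m from the base axis. Payload 5.6 kg.
Tool frame: the origin (TCP) lies midway between the tips of the shut fingers; the grasp point (between the pads) lies 19 mm behind it (hold_point_z is the distance from the TCP to the grasp point, in m); z points along the fingers, y is the line along which they close (so a half turn about z gives the same grasp; the last joint's range is limited). The gripper opens to 85 mm and grips with 20 to 120 N. Pads are 22 mm wide; open, the fingers measure 114 mm over their backs; the gripper's body (76 mm by 85 mm) begins 54 mm behind the grasp point. The pads swing forward as they close: fully open they stand 13 mm farther back than shut.
Start: joints at [-1.007, 0.255, 0.108, 0, -1.424, -0.285], TCP at [0.151, -0.529, 0.231] pointing down, gripper open.
Joint ranges: [-2.95, 2.95], [-1.21, 1.97], [-1.09, 1.5], [-2.87, 1.71], [-2.94, -0.07], [-3.05, 3.05]. Speed limits (rad/s): [2.57, 2.57, 3.14, 3.14, 3.14, 3.14].

### API

Orientations are given as a rotation vector (axis times angle).
In Python, from plant import read_state, snapshot, sign_off, hold_point_z gives the robot as it stands.
- The arm moves only by the tool apply_moves, never from a script. Its argument "motion" is a list of rows, each a list of 5 numbers: the shift along the tool's x, y, z in m, then the turn about the tool's z in rad, then the closure, from -1 (fully open) to 1 (shut). In form: [[x, y, z, yaw, claw], ...]. A call has 1 to 5 rows; each row shifts and turns the commanded pose from where the row before left it, along the tool's axes as they then stand; what a row does not reach is not made up. A row lasts 1/8 s, in which the tool goes at most 62.5 mm and 10.7 degrees, less where a joint would pass 70% of its speed; a pose out of reach is approached as far as the arm can. A call with a gripper value outside its range is refused whole. The fingers move at their own pace and stop on an object; the grip force is fixed at half the most. Time passes only in rows, so rows that do not move let the fingers close. It gives the time, the measured TCP pose, the force, the opening and the grip force at its end, in the units of the state.
- read_state(): the state, without advancing time (a new reading comes with each control period).
- snapshot(name): name is "scene" or "top"; returns a dict with "image" (480x640x3 uint8, red, green, blue), "z_map" (480x640 float32, m along the optical axis (not along the pixel's ray), 0 where there is no reading), "fx", "fy", "cx", "cy" (pixels), "D" ([k1, k2, p1, p2, k3] as OpenCV has them; the pictures are not rectified), "R" (3x3) and "t" (3): a world point X has camera coordinates R X + t. Camera axes: x right, y down, z forward; pixel columns grow to the right and rows downward; lengths in m; the calibration is good to about 2 mm. A picture is of the moment at which its call begins.
- sign_off(): hands the job in; it is judged then, once.
The state is a dict: "time": time; "joints": joint angles; "dq": joint speeds; "tau": joint torques, N m; "tool_pos": TCP position; "tcp_rot": TCP orientation; "contact_force": force on the tool from outside, world axes, zero at the start; "torque": the same for the moment, N m; "width": finger opening in m; "grip_force": force on a finger pad.
Only numpy, scipy, OpenCV 4.12 (cv2) and the standard library are available. Lean on these libraries where they do the work, as an engineer would, in place of code of your own. Each camera call takes 0.05 s, during which the arm holds its last target. There are 200 camera calls.

### The job

Slide the flat blue refill cartridge, yellow tab last and striped side up, into the orange slot at the front of the white mosquito repellent unit until it is fully home against the stop, without forcing it. Only then flip the unit's red toggle switch on, away from the slot side. Leave the pill dispenser, cup, tablet box and key ring holder where they stand.

Things in the scene. Friction and masses are not known exactly. Their poses are not given: they have to be found in the camera images.
- cartridge: Flat blue refill cartridge lying on the table, plain rigid block 90 long (x) x 44 wide (y) x 10 thick (z) mm, about 45 g. Origin: centre of its underside; z up. +x points to the leading (nose) end; the last 22 mm at the -x end is the yellow tab, as wide as the rest: grip it there across the width. Four pale stripes on top.
- nose (a point): Centre of the cartridge's leading end face, 45 mm along +x and 5 mm up from the cartridge's origin.
- unit: White mosquito repellent unit, fixed to the table: 100 deep (x) x 110 wide (y) x 60 high (z) mm, origin centre of its underside, z up. Its slot faces its own -x: the cartridge goes in level, along the unit's +x. The slot is in an orange cradle, 58 mm wide, that stands 12 mm out of a window 76 mm wide, 18 to 42 mm above the table, in the front.
- slot_mouth (a point): Middle of the window in the slot's mouth plane (12 mm before the unit's front face; the cradle stands out that far), 30 mm above the table = slot mid height; axes as the unit's. It does not follow the cradle: that stands unreported up to 9 mm to either side (y) of this point; see it or feel for it. About 4 N moves the cradle sideways; it stays where left.
- slot_floor (a point): The slot in the cradle is 46 mm wide x 12 mm high (2 mm over the cartridge each way), floor 24 mm above the table, with a 2 mm 45 degree lead-in round its mouth: the cartridge enters if within about 2.5 mm of it sideways; else its nose butts on the cradle's rim at the mouth plane. This point: middle of the window at the height of the slot floor, mouth plane.
- slot_stop (a point): Point 80 mm inside slot_mouth along x, in the plane of the slot's rigid stop (no spring or catch): the nose is here, but for the cradle's y offset, when fully home. Then 10 mm of tab stand out, too little to hold: let go while about 40 mm stand out, push the tab's end face in, for example with closed fingers.
- toggle_pivot (a point): Pivot of the red toggle on the unit's top: 22 mm behind the unit's middle (its +x), 64 mm above the table, on a flat grey plinth (30 x 34 mm, top 64 mm above the table). The toggle is a rod 8 mm thick with an 11 mm ball, ball centre 26 mm from the pivot.
- toggle (a joint): Toggle angle, rad: 0 = off, leaning 0.45 rad from upright towards the unit's -x (front); grows as it is pushed towards the unit's +x (back); 0.9 = on, leaning 0.45 rad back, at its end stop. It stays where it is left; about 1 to 2 N at the ball moves it.
- dispenser: Bystander: round white and blue pill dispenser, 116 mm across, 45 mm high with its knob; origin centre of underside.
- cup: Bystander: white ceramic mug, 74 mm across, 85 mm high, handle towards its own +y; origin centre of underside.
- tablet_box: Bystander: closed green tablet box, 102 x 68 x 34 mm; origin centre of underside.
- key_holder: Bystander: steel key ring stand, 84 mm round foot, 115 mm high, with two keys; origin centre of underside.
Things that resemble listed ones, but are neither listed nor needed, are in the scene too. There is more than one size of the cartridge; the job needs the largest.

How it is judged:
On the way, in this order (a step that is already met when the one before it is completed fails the run):
1. the cartridge is fully home in the slot, nose first, while the toggle is still off (x of nose in the frame of slot_mouth above 0.077 m and y of nose in the frame of slot_mouth between -0.014 and 0.014 m and z of nose in the frame of slot_mouth between -0.004 and 0.004 m and angle between the x axis of cartridge and the x axis of unit, either way round below 0.08 rad and value of joint toggle below 0.3 rad), for 0.2 s.
2. the toggle is switched on (value of joint toggle above 0.7 rad), for 0.2 s.
At the end, for the whole second after the job is handed in: The cartridge rests in the slot, nose first and top up, its nose at least 77 mm inside the mouth (80 is the stop), within 14 mm sideways and 4 mm in height of the slot's middle, in line with the unit to 0.08 rad; the toggle stands at more than 0.7 rad (0.9 is its end) (x of nose in the frame of slot_mouth above 0.077 m and y of nose in the frame of slot_mouth between -0.014 and 0.014 m and z of nose in the frame of slot_mouth between -0.004 and 0.004 m and angle between the x axis of cartridge and the x axis of unit, either way round below 0.08 rad and angle between cartridge's own z axis and vertical below 0.1 rad and value of joint toggle above 0.7 rad and linear speed of cartridge below 0.02 m/s); the robot touches nothing.
It fails at once if the pill dispenser is shifted by more than 20 mm or tipped (distance of dispenser from where it was at the start of the episode above 0.02 m or angle between dispenser's own z axis and vertical above 0.25 rad).
It fails at once if the cup is shifted by more than 20 mm or tipped (distance of cup from where it was at the start of the episode above 0.02 m or angle between cup's own z axis and vertical above 0.25 rad).
It fails at once if the tablet box is shifted by more than 20 mm or tipped (distance of tablet_box from where it was at the start of the episode above 0.02 m or angle between tablet_box's own z axis and vertical above 0.25 rad).
It fails at once if the key ring holder is shifted by more than 20 mm or tipped (distance of key_holder from where it was at the start of the episode above 0.02 m or angle between key_holder's own z axis and vertical above 0.25 rad).
It fails at once if the cartridge is forced: pressed against the unit with more than 40 N (contact force between cartridge and unit above 40 N).
It also fails if it takes over 61 s, if anything falls off the work surface, if the arm or the gripper's body presses on something with over 40 N, if the wrist force passes 120 N, or if a joint passes its speed limit or range.

## Working session

There is one attempt and no reset: what is moved stays moved. The work goes in short steps, Python scripts to look and compute and a tool call to move; the robot and the scene stay as the last step left them, time stands still between calls to the robot, and variables do not carry over. Pictures are saved under pics/ and viewed, at most 10 in all, crops included, and the job is handed in when it is done.

Besides the shell and the picture viewer there is one more tool, called after "Request:" by a JSON object that holds its "fn" and its "kwargs", one argument or row to a line. apply_moves: Moves the arm, as the interface text tells. Its arguments: {"type":"object","properties":{"motion":{"type":"array"}},"required":["motion"]}

```bash
mkdir -p pics; cat > h.py <<'E'
import numpy as np, cv2
from plant import *
def shot(n):
    s=snapshot(n); s['K']=np.array([[s['fx'],0,s['cx']],[0,s['fy'],s['cy']],[0,0,1.]]); s['D']=np.array(s['D'],float); s['R']=np.array(s['R']); s['t']=np.array(s['t']); return s
def rays(s,px):
    return cv2.undistortPoints(np.array(px,float).reshape(-1,1,2),s['K'],s['D']).reshape(-1,2)
def atz(s,px,z):
    r=np.c_[rays(s,px),np.ones(len(np.reshape(px,(-1,2))))]@s['R']; c=-s['R'].T@s['t']
    return c+r*((z-c[2])/r[:,2])[:,None]
def cloud(s):
    v,u=np.mgrid[:480,:640]; r=rays(s,np.c_[u.ravel(),v.ravel()]); z=s['z_map'].ravel()
    P=(np.c_[r*z[:,None],z]-s['t'])@s['R']; P[z==0]=np.nan; return P.reshape(480,640,3)
def save(s,n): cv2.imwrite('pics/'+n,s['image'][:,:,::-1])
E
python3 - <<'E'
from h import *
for n in('scene','top'):
    s=shot(n); save(s,n+'1.png'); np.savez(''+n+'1.npz',**s); print(n,-s['R'].T@s['t'])
print(read_state(),hold_point_z)
E
```

```text
scene [ 1.27031941 -0.41323569  1.06949811]
top [0.42472495 0.02730023 1.23231009]
{'time': 0.1, 'joints': array([-1.00740762e+00,  2.55680660e-01,  1.07125670e-01, -4.07245153e-04,
       -1.42387838e+00, -2.84609218e-01]), 'dq': array([ 0.000305  , -0.00088833,  0.0021088 ,  0.00254088, -0.00084754,
       -0.00128358]), 'tau': array([-3.16222424e-03, -3.87603879e+01,  2.38471502e+01,  5.37796006e+00,
       -3.84240193e-03, -1.03138362e-05]), 'tool_pos': array([ 0.15128375, -0.52833021,  0.230489  ]), 'tcp_rot': array([ 4.36353173e-01, -3.11083088e+00, -2.60381458e-03]), 'contact_force': array([-0.57032362, -0.03705337,  0.23341098]), 'torque': array([-0.01442042, -0.03026864, -0.034182  ]), 'grip_force': 0.0, 'width': 0.08514788834837819} 0.0187
```

View pics/scene1.png

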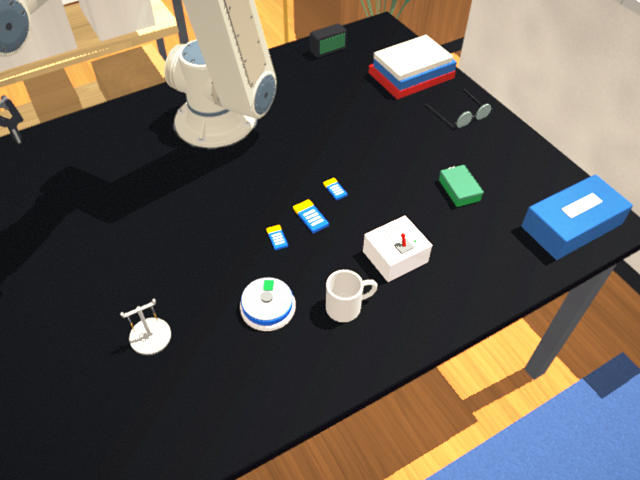

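View pics/top1.png

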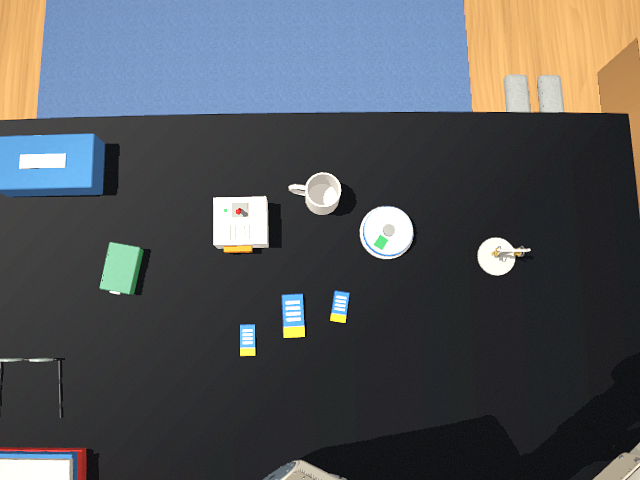

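The top view shows three blue and yellow cartridges, at about (293,315), (340,306) and (248,340). The one at (293,315) looks largest, so it fits the description; I'll measure all three and confirm in a crop. The unit is at (240,222) with its orange cradle at (238,249), facing the robot (-x), and the red toggle is at (240,211).

```bash
cat >> h.py <<'E'
def masks(s):
    h=cv2.cvtColor(s['image'],cv2.COLOR_RGB2HSV); H,S,V=[h[:,:,i].astype(int) for i in range(3)]
    return dict(blue=(H>95)&(H<125)&(S>120)&(V>70),yel=(H>24)&(H<35)&(S>150)&(V>90),org=(H>8)&(H<23)&(S>150)&(V>90),white=(S<40)&(V>120),red=((H<6)|(H>174))&(S>150)&(V>60))
def rect(s,m,z,box):
    u0,v0,u1,v1=box; k=np.zeros(m.shape,bool); k[v0:v1,u0:u1]=m[v0:v1,u0:u1]
    v,u=np.nonzero(k); P=atz(s,np.c_[u,v],z)[:,:2].astype(np.float32); return cv2.minAreaRect(P*1000),len(u)
E
python3 - <<'E'
from h import *
s=dict(np.load('top1.npz')); m=masks(s); C=cloud(s)
for b in [(270,280,318,350),(325,280,360,330),(230,315,265,365)]:
    print('cart',rect(s,m['blue']|m['yel']|(m['white']),.01,b),'yel',rect(s,m['yel'],.01,b)[0][0])
b=(205,190,275,262)
print('unit',rect(s,m['white'],.06,b),'org',rect(s,m['org'],.038,b),'red',rect(s,m['red'],.087,b))
print('z unit',np.nanmedian(C[240:246,218:230,2]),'z cart',np.nanmedian(C[300:330,288:298,2]),'org z',C[250,228:250,2])
v,u=np.nonzero(m['org']); k=(u>205)&(u<275)&(v<262)&(v>190);print(u[k].min(),u[k].max(),v[k].min(),v[k].max())
P=C.reshape(-1,3); ok=(P[:,2]>.05)&(P[:,2]<.0625)
k=np.zeros((480,640),bool);k[185:262,205:275]=1;Q=P[ok&k.ravel()];print('top cloud',cv2.minAreaRect((Q[:,:2]*1000).astype(np.float32)))
a=cv2.resize(s['image'][190:365,200:365],None,fx=3.4,fy=3.4,interpolation=cv2.INTER_CUBIC);cv2.imwrite('pics/crop1.png',a[:,:,::-1])
E
```

```text
cart (((448.7354736328125, 53.3509521484375), (92.63675689697266, 47.261863708496094), 1.9686791896820068), 866) yel (412.6727600097656, 51.045162200927734)
cart (((465.8598327636719, -46.855690002441406), (34.43449783325195, 65.9485092163086), 79.8655014038086), 430) yel (440.4248352050781, -42.92070007324219)
cart (((398.86456298828125, 149.65777587890625), (31.74868392944336, 65.4218521118164), 89.65045928955078), 352) yel (372.6132507324219, 150.9239959716797)
unit (((642.6668090820312, 158.39422607421875), (108.83048248291016, 114.01228332519531), 0.3756054937839508), 2698) org (((588.529052734375, 166.86651611328125), (61.20512008666992, 12.762578010559082), 88.99285888671875), 80) red (((661.07421875, 160.11590576171875), (10.408203125, 8.16835880279541), 0.002518569817766547), 21)
z unit 0.0597817217553919 z cart 0.009592433311063141 org z [0.04153693 0.04076825 0.0397177  0.0434259  0.04099512 0.03958227
 0.04285274 0.03985423 0.03793618 0.03887804 0.0447139  0.04119223
 0.04287905 0.04425036 0.0401146  0.0425912  0.03854569 0.04033512
 0.04303149 0.04134632 0.04330724 0.04377677]
223 252 246 252
top cloud ((646.0681762695312, 160.52691650390625), (101.32583618164062, 111.36009216308594), 0.11063379049301147)
```

View pics/crop1.png

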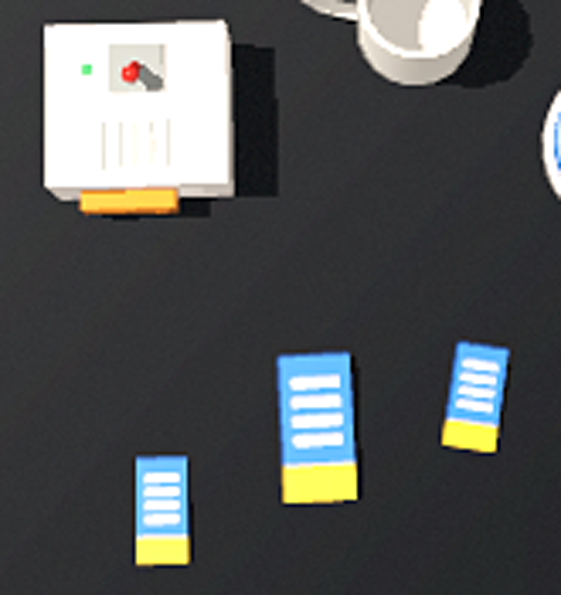

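The crop confirms it: the cartridge at crop (317,425), full image (293,315), measures 92x47 mm. The other two are about 65x33 mm, so this is the one the job needs. Next I'll refine the yaws with sub-pixel edges and compute the first moves.

```bash
cat >> h.py <<'E'
from scipy.spatial.transform import Rotation as Ro
def edge(s,z,rng,a,b,axis,ch=None,rev=False):
    """subpixel edge: for each row(axis=0)/col(axis=1) in rng, first half-max crossing scanning a->b; returns world pts"""
    g=s['image'].max(2).astype(float) if ch is None else s['image'][:,:,ch].astype(float); pts=[]
    for i in range(*rng):
        idx=np.arange(a,b,1 if b>a else -1); l=g[i,idx] if axis==0 else g[idx,i]
        th=(l.min()+l.max())/2; k=np.argmax(l>th); p=idx[k]-(l[k]-th)/(l[k]-l[k-1])*(idx[1]-idx[0])
        pts.append((p,i) if axis==0 else (i,p))
    return atz(s,pts,z)
def line(P):
    d=cv2.fitLine((P[:,:2]*1000).astype(np.float32),cv2.DIST_HUBER,0,.01,.01).ravel(); return d.round(4)
def go(p,yaw=None):
    st=read_state(); R=Ro.from_rotvec(st['tcp_rot']).as_matrix(); y=np.arctan2(-R[0,1],R[1,1])
    print('tcp',st['tool_pos'].round(4),'yaw',y.round(4),'F',st['contact_force'].round(1),'w',st['width'].round(4),'t',st['time'])
    c,sn=(np.cos(y),np.sin(y)) if yaw is None else (np.cos(yaw),np.sin(yaw)); d=np.array(p)-st['tool_pos']
    print('tool shift',np.round([-(c*d[0]+sn*d[1]),-sn*d[0]+c*d[1],-d[2]],4),'turn',None if yaw is None else round(y-yaw,4))
E
python3 - <<'E'
from h import *
s=dict(np.load('top1.npz'))
print('cart L',line(edge(s,.01,(298,334),275,292,0)),'R',line(edge(s,.01,(298,334),315,298,0)))
print('cart nose',line(edge(s,.01,(285,301),285,300,1)),'tail',line(edge(s,.01,(287,302),345,332,1)))
print('unit left',line(edge(s,.06,(200,243),206,220,0)),'back',line(edge(s,.06,(217,264),190,204,1)))
print('cradle front',line(edge(s,.042,(226,250),258,248,1)),'L',line(edge(s,.042,(248,252),217,230,0,0)),'R',line(edge(s,.042,(249,252),258,246,0,0)))
go([.415,.052,.08],.035)
E
```

```text
cart L [9.996000e-01 2.840000e-02 4.357242e+02 7.574300e+01] R [9.993000e-01 3.860000e-02 4.396854e+02 2.975540e+01]
cart nose [ 2.460000e-02 -9.997000e-01  4.940373e+02  5.489200e+01] tail [ 4.690000e-02 -9.989000e-01  4.016214e+02  5.145240e+01]
unit left [1.000000e+00 6.200000e-03 6.451748e+02 2.163726e+02] back [ 6.300000e-03 -1.000000e+00  6.972392e+02  1.443975e+02]
cradle front [8.300000e-03 1.000000e+00 5.812656e+02 1.729356e+02] L [4.119000e-01 9.112000e-01 5.876433e+02 2.001704e+02] R [ 1.000000e+00 -8.200000e-03  5.853283e+02  1.363691e+02]Traceback (most recent call last):
  File "<stdin>", line 7, in <module>
  File "h.py", line 33, in go
    print('tcp',st['tool_pos'].round(4),'yaw',y.round(4),'F',st['contact_force'].round(1),'w',st['width'].round(4),'t',st['time'])
                                                                                              ^^^^^^^^^^^^^^^^^
AttributeError: 'float' object has no attribute 'round'
```

```bash
sed -i "s/st\['width'\].round(4)/round(st['width'],4)/" h.py; python3 -c "
from h import *
go([.415,.052,.08],.035)"
```

```text
tcp [ 0.1513 -0.5283  0.2305] yaw 0.2787 F [-0.6 -0.   0.2] w 0.0851 t 0.1
tool shift [-0.2839  0.5707  0.1505] turn 0.2437
```

Request:
{"fn": "apply_moves", "kwargs": {
  "motion": [
    [0,0,0,0.122,-1],
    [0,0,0,0.122,-1],
    [-0.024,0.048,0,0,-1],
    [-0.024,0.048,0,0,-1],
    [-0.024,0.048,0,0,-1]
  ]
}}

```text
time: 0.72
tool_pos: [0.2185, -0.3807, 0.2308]
tcp_rot: [0.053, -3.141, -0.001]
contact_force: [1.1, -0.2, 0.3]
width: 0.0855
grip_force: 0.0
```

Request:
{"fn": "apply_moves", "kwargs": {
  "motion": [
    [-0.024,0.048,0,0,-1],
    [-0.024,0.048,0,0,-1],
    [-0.024,0.048,0,0,-1],
    [-0.024,0.048,0,0,-1],
    [-0.024,0.048,0.02,0,-1]
  ]
}}

```text
time: 1.35
tool_pos: [0.3311, -0.1367, 0.2121]
tcp_rot: [-0.055, 3.138, -0.0]
contact_force: [1.4, 0.7, -0.4]
width: 0.0855
grip_force: 0.0
```

Request:
{"fn": "apply_moves", "kwargs": {
  "motion": [
    [-0.024,0.048,0.03,0,-1],
    [-0.024,0.048,0.03,0,-1],
    [-0.02,0.042,0.03,0,-1],
    [0,0,0.03,0,-1],
    [0,0,0,0,-1]
  ]
}}

```text
time: 1.98
tool_pos: [0.3911, 0.0017, 0.0894]
tcp_rot: [0.056, -3.135, 0.003]
contact_force: [0.2, -0.6, 0.8]
width: 0.0851
grip_force: 0.0
```

```bash
python3 -c "
from h import *
go([.415,.052,.004],.035)
s=shot('scene');save(s,'s2.png');cv2.imwrite('pics/c2.png',cv2.resize(s['image'][100:300,200:400],None,fx=3,fy=3)[:,:,::-1])"
```

```text
tcp [0.3911 0.0017 0.0894] yaw 0.0356 F [ 0.2 -0.6  0.8] w 0.0851 t 1.975
tool shift [-0.0257  0.0494  0.0854] turn 0.0006
```

Request:
{"fn": "apply_moves", "kwargs": {
  "motion": [
    [-0.013,0.025,0,0,-1],
    [-0.013,0.0245,0,0,-1],
    [0,0,0.03,0,-1],
    [0,0,0.03,0,-1],
    [0,0,0,0,-1]
  ]
}}

```text
time: 2.65
tool_pos: [0.4167, 0.0515, 0.0312]
tcp_rot: [0.053, -3.139, 0.002]
contact_force: [-0.0, 0.4, 0.7]
width: 0.0858
grip_force: 0.0
```

```bash
python3 -c "
from h import *
go([.415,.052,.003],.035)
s=shot('scene');cv2.imwrite('pics/c2.png',cv2.resize(s['image'][130:270,250:390],None,fx=4,fy=4)[:,:,::-1])"
```

```text
tcp [0.4167 0.0515 0.0312] yaw 0.0337 F [-0.   0.4  0.7] w 0.0858 t 2.65
tool shift [0.0017 0.0006 0.0282] turn -0.0013
```

View pics/c2.png

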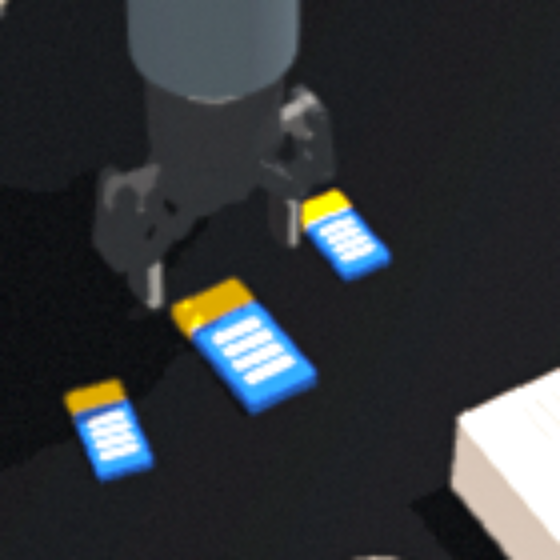

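The fingers straddle the yellow tab, at crop (155,285) and (292,222). At a 44 mm opening the tips sit about 3 mm behind the TCP, so I'll take the TCP down to z≈0 and close.

Request:
{"fn": "apply_moves", "kwargs": {
  "motion": [
    [0.002,0,0.015,0,-1],
    [0,0,0.015,0,-1],
    [0,0,0.0,0,-1],
    [0,0,0,0,1],
    [0,0,0,0,1]
  ]
}}

```text
time: 3.32
tool_pos: [0.4162, 0.0526, 0.0023]
tcp_rot: [-0.055, 3.139, 0.001]
contact_force: [-0.2, 0.1, 0.0]
width: 0.0515
grip_force: 0.0
```

Request:
{"fn": "apply_moves", "kwargs": {
  "motion": [
    [0,0,0,0,1],
    [0,0,0,0,1],
    [0,0,0,0,1]
  ]
}}

```text
time: 3.7
tool_pos: [0.4161, 0.0525, 0.0026]
tcp_rot: [-0.056, 3.139, 0.0]
contact_force: [-2.0, -0.5, 8.8]
width: 0.0415
grip_force: 60.0
```

Request:
{"fn": "apply_moves", "kwargs": {
  "motion": [
    [0,0,-0.01,0,1],
    [0,0,-0.015,0,1],
    [0,0,-0.025,0,1],
    [0,0,0,0,1]
  ]
}}

```text
time: 4.2
tool_pos: [0.4168, 0.0529, 0.0534]
tcp_rot: [-0.055, 3.137, 0.003]
contact_force: [-0.7, 0.7, -0.3]
width: 0.0418
grip_force: 61.1
```

```bash
python3 -c "
from h import *
go([.415,.052,.003],.006)
s=shot('top');C=cloud(s);m=masks(s)
b=m['blue'].copy();b[:270]=0;b[350:]=0;b[:,:265]=0;b[:,325:]=0
P=C[b];P=P[P[:,2]>.02];c=P.mean(0);A=np.c_[P[:,:2]-c[:2],np.ones(len(P))];print('n',len(P),'centre',c,'slopes',np.linalg.lstsq(A,P[:,2],rcond=None)[0])
print(rect(s,b,c[2],(265,270,325,350)))
s=shot('scene');cv2.imwrite('pics/c3.png',cv2.resize(s['image'][130:270,250:390],None,fx=4,fy=4)[:,:,::-1])"
```

```text
tcp [0.4168 0.0529 0.0534] yaw 0.0352 F [-0.7  0.7 -0.3] w 0.0418 t 4.2
tool shift [ 0.0018 -0.0009  0.0504] turn 0.0292
n 125 centre [0.48707678 0.05227523 0.06057292] slopes [-0.00576617 -0.00257598  0.06057292]
(((485.3612365722656, 55.07749557495117), (45.081687927246094, 18.411579132080078), 88.89566040039062), 156)
```

View pics/c3.png

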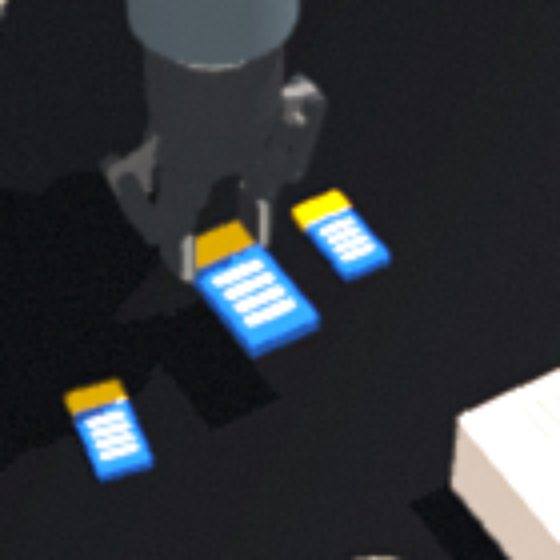

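The cartridge is held level: top at z 0.0606 with the TCP at 0.0534, slope under 0.01. So its underside is 2.6 mm below the TCP, and I need TCP z≈0.0278 for the slot.

```bash
python3 -c "
from h import *
go([.482,.1665,.0285],.006)"
```

```text
tcp [0.4152 0.0524 0.0515] yaw 0.0346 F [-0.  -0.4 -1. ] w 0.0418 t 4.3
tool shift [-0.0674  0.1137  0.023 ] turn 0.0286
```

Request:
{"fn": "apply_moves", "kwargs": {
  "motion": [
    [0,0,0,0.029,1],
    [-0.022,0.038,0,0,1],
    [-0.022,0.038,0,0,1],
    [-0.022,0.037,0.01,0,1],
    [0,0,0.012,0,1]
  ]
}}

```text
time: 4.92
tool_pos: [0.4819, 0.1678, 0.0282]
tcp_rot: [-0.011, 3.141, -0.0]
contact_force: [-0.8, -0.6, 0.0]
width: 0.0417
grip_force: 61.1
```

Request:
{"fn": "apply_moves", "kwargs": {
  "motion": [
    [0,0,0,0,1]
  ]
}}

```text
time: 5.05
tool_pos: [0.4791, 0.1646, 0.0275]
tcp_rot: [0.008, -3.138, 0.004]
contact_force: [0.2, 0.4, -0.7]
width: 0.0419
grip_force: 61.1
```

```bash
python3 -c "
from h import *
for i in range(4): go([.482,.1665,.0283],.006); s=shot('top')
np.savez('top4.npz',**s)
m=masks(s);C=cloud(s)
v,u=np.nonzero(m['blue'][240:310,200:285]);print('blue px',u.min()+200,u.max()+200,v.min()+240,v.max()+240,'z',np.nanmedian(C[240:310,200:285][m['blue'][240:310,200:285]][:,2]))
print('rect',rect(s,m['blue']|(m['white']),.035,(210,255,280,310)))
print('org',rect(s,m['org'],.042,(205,240,275,256)))
cv2.imwrite('pics/c4.png',cv2.resize(s['image'][200:300,190:290],None,fx=6,fy=6,interpolation=cv2.INTER_CUBIC)[:,:,::-1])"
```

```text
tcp [0.4791 0.1646 0.0275] yaw 0.005 F [ 0.2  0.4 -0.7] w 0.0419 t 5.05
tool shift [-0.003   0.0018 -0.0008] turn -0.001
tcp [0.4795 0.1646 0.0284] yaw 0.005 F [ 0.6 -0.1  0.3] w 0.0417 t 5.1
tool shift [-0.0025  0.0019  0.0001] turn -0.001
tcp [0.48   0.1647 0.0291] yaw 0.005 F [ 0.5 -0.7 -0.2] w 0.0417 t 5.15
tool shift [-0.002   0.0017  0.0008] turn -0.001
tcp [0.4804 0.1649 0.0295] yaw 0.005 F [ 0.3  0.3 -0.8] w 0.0422 t 5.2
tool shift [-0.0017  0.0016  0.0012] turn -0.001
blue px 233 249 263 284 z 0.0364957906685255
rect (((519.9671630859375, 184.43080139160156), (82.36610412597656, 114.02198791503906), 89.72307586669922), 1247)
org (((587.9990234375, 167.44859313964844), (58.90073776245117, 12.719635009765625), 88.99291229248047), 196)
```

View pics/c4.png

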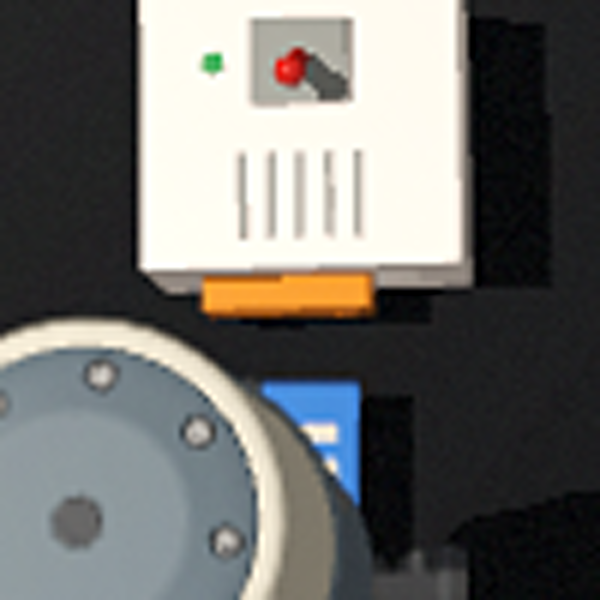

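The nose's right corner is at crop (361,382), full image (250,264). The cradle spans crop (203..375,295), full image (224..252.5,249). I'll measure the sideways offset from the right-hand edges.

```bash
python3 -c "
from h import *
s=dict(np.load('top4.npz'))
print('cart R',line(edge(s,.035,(265,282),256,246,0,2)),'nose',line(edge(s,.035,(237,249),258,268,1,2)))
for z in(.040,.042):
  print('cradle R',np.median(edge(s,z,(249,252),258,246,0,0),0),'L',np.median(edge(s,z,(249,252),217,230,0,0),0),'front',line(edge(s,z,(226,250),258,248,1,0)))
print('unit left',line(edge(s,.06,(206,243),206,220,0)),'back',line(edge(s,.06,(217,264),190,204,1)))
"
```

```text
cart R [ 9.999000e-01 -1.410000e-02  5.363494e+02  1.423297e+02] nose [1.770000e-02 9.998000e-01 5.583870e+02 1.548556e+02]
cradle R [0.58560789 0.13712442 0.04      ] L [0.58665567 0.19672528 0.04      ] front [1.000000e-04 1.000000e+00 5.822514e+02 1.731797e+02]
cradle R [0.58533802 0.1369402  0.042     ] L [0.58638404 0.19644108 0.042     ] front [1.000000e-04 1.000000e+00 5.819872e+02 1.729350e+02]
unit left [1.000000e+00 5.800000e-03 6.390188e+02 2.159018e+02] back [3.000000e-04 1.000000e+00 6.967393e+02 1.605517e+02]
```

Request:
{"fn": "apply_moves", "kwargs": {
  "motion": [
    [0,0.0007,0.0014,-0.018,1],
    [0,0,0,0,1],
    [-0.006,0,0,0,1],
    [-0.006,0,0,0,1],
    [0,0,0,0,1]
  ]
}}

```text
time: 5.88
tool_pos: [0.4933, 0.1667, 0.0278]
tcp_rot: [-0.037, 3.141, 0.0]
contact_force: [-0.6, 0.1, 0.2]
width: 0.0416
grip_force: 61.1
```

```bash
python3 -c "
from h import *
Z=[]
for i in range(4):
  st=read_state();Z.append(st['tool_pos']);s=shot('top')
print(np.mean(Z,0)); np.savez('top5.npz',**s);go([.482,.1665,.0283],.006)
m=masks(s);C=cloud(s);b=m['blue'][240:310,200:285];print('z',np.nanmedian(C[240:310,200:285][b][:,2]))
print('cart R',line(edge(s,.035,(257,274),256,246,0,2)),'nose',line(edge(s,.035,(236,249),254,264,1,2)))
z=.042;print('cradle R',np.median(edge(s,z,(249,252),258,246,0,0),0),'L',np.median(edge(s,z,(249,252),217,230,0,0),0))
"
```

```text
[0.49285216 0.16661685 0.02775007]
tcp [0.4925 0.1666 0.0278] yaw 0.0237 F [0.  0.6 0.7] w 0.0419 t 6.075
tool shift [ 0.0105 -0.     -0.0005] turn 0.0177
z 0.03397540830646478
cart R [1.000000e+00 7.300000e-03 5.511756e+02 1.450534e+02] nose [2.100000e-03 1.000000e+00 5.704070e+02 1.581919e+02]
cradle R [0.58533787 0.13693179 0.042     ] L [0.58641035 0.19794084 0.042     ]
```

Request:
{"fn": "apply_moves", "kwargs": {
  "motion": [
    [-0.006,-0.0006,-0.0004,0,1],
    [-0.005,-0.0001,0,0,1],
    [-0.004,-0.0001,0,0,1],
    [-0.003,-0.0001,0,0,1],
    [0,0,0,0,1]
  ]
}}

```text
time: 6.7
tool_pos: [0.5108, 0.1661, 0.0282]
tcp_rot: [0.037, -3.141, 0.0]
contact_force: [-0.2, 0.1, -1.0]
width: 0.0413
grip_force: 61.1
```

Request:
{"fn": "apply_moves", "kwargs": {
  "motion": [
    [-0.004,-0.0001,0,0,1],
    [-0.004,-0.0001,0,0,1],
    [-0.004,-0.0001,0,0,1]
  ]
}}

```text
time: 7.08
tool_pos: [0.523, 0.1662, 0.0283]
tcp_rot: [-0.037, 3.141, 0.0]
contact_force: [0.0, 0.5, -0.5]
width: 0.0415
grip_force: 61.1
```

Nose is about 16 mm in with no force, so it has entered. I'll go on to about 45–50 mm.

Request:
{"fn": "apply_moves", "kwargs": {
  "motion": [
    [-0.006,-0.0001,0,0,1],
    [-0.006,-0.0001,0,0,1],
    [-0.006,-0.0001,0,0,1]
  ]
}}

```text
time: 7.45
tool_pos: [0.5412, 0.1663, 0.0282]
tcp_rot: [0.037, -3.141, 0.0]
contact_force: [-0.2, -0.2, -0.3]
width: 0.0418
grip_force: 61.1
```

Request:
{"fn": "apply_moves", "kwargs": {
  "motion": [
    [-0.006,-0.0001,0,0,1],
    [-0.006,-0.0001,0,0,1],
    [0,0,0,0,1]
  ]
}}

```text
time: 7.82
tool_pos: [0.5531, 0.1664, 0.0282]
tcp_rot: [-0.037, 3.141, -0.0]
contact_force: [0.8, 0.4, -1.1]
width: 0.0416
grip_force: 61.1
```

```bash
python3 -c "
from h import *
go([.554,.1665,.0283],.006)
s=shot('top');np.savez('top6.npz',**s)
cv2.imwrite('pics/c5.png',cv2.resize(s['image'][200:300,190:290],None,fx=6,fy=6,interpolation=cv2.INTER_CUBIC)[:,:,::-1])
s=shot('scene');a=cv2.resize(s['image'][200:290,330:450],None,fx=5,fy=5,interpolation=cv2.INTER_CUBIC);cv2.imwrite('pics/c5.png',a[:,:,::-1])"
```

```text
tcp [0.5531 0.1664 0.0282] yaw 0.0235 F [ 0.8  0.4 -1.1] w 0.0416 t 7.825
tool shift [-0.0009  0.0001 -0.0001] turn 0.0175
```

View pics/c5.png

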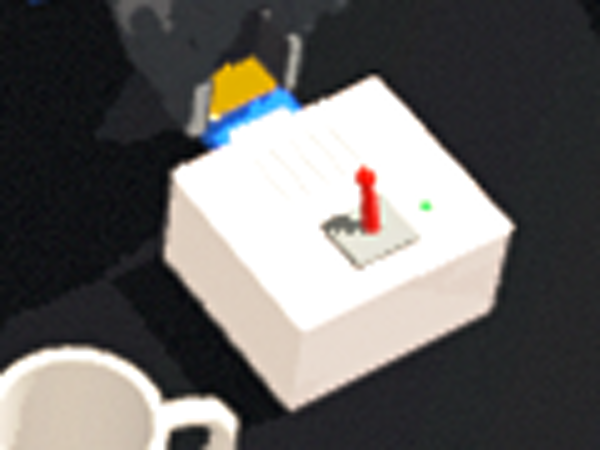

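The cartridge tab is at crop (243,85), standing out of the slot ahead of the unit. I'll go a little further in, let go and back off.

Request:
{"fn": "apply_moves", "kwargs": {
  "motion": [
    [-0.006,-0.0001,0,0,1],
    [0,0,0,0,-0.3],
    [0,0,0,0,-0.3],
    [0,0,0,0,-0.3],
    [0.01,0,0,0,-0.3]
  ]
}}

```text
time: 8.55
tool_pos: [0.5487, 0.1662, 0.0282]
tcp_rot: [-0.037, 3.141, 0.0]
contact_force: [-0.8, -0.3, -0.2]
width: 0.0554
grip_force: 0.0
```

Request:
{"fn": "apply_moves", "kwargs": {
  "motion": [
    [0.02,0,0,0,-0.3],
    [0.02,0,0.002,0,0],
    [0,0,0.002,0,1],
    [0,0,0,0,1],
    [0,0,0,0,1]
  ]
}}

```text
time: 9.18
tool_pos: [0.5093, 0.1654, 0.0243]
tcp_rot: [-0.037, 3.141, 0.0]
contact_force: [-0.0, -0.6, -0.8]
width: 0.0003
grip_force: 0.0
```

Request:
{"fn": "apply_moves", "kwargs": {
  "motion": [
    [0,0,0,0,1],
    [0,0,0,0,1]
  ]
}}

```text
time: 9.43
tool_pos: [0.5089, 0.1652, 0.0242]
tcp_rot: [0.037, -3.141, 0.0]
contact_force: [0.1, -0.1, -0.6]
width: 0.0003
grip_force: 0.0
```

```bash
python3 -c "
from h import *
go([.530,.1667,.024],.006)"
```

```text
tcp [0.5089 0.1652 0.0242] yaw 0.0236 F [ 0.1 -0.1 -0.6] w 0.0003 t 9.425
tool shift [-0.0211  0.0014  0.0002] turn 0.0176
```

Request:
{"fn": "apply_moves", "kwargs": {
  "motion": [
    [-0.01,0.0014,0,0.018,1],
    [-0.008,0,0,0,1],
    [-0.005,0,0,0,1],
    [-0.004,0,0,0,1],
    [-0.004,0,0,0,1]
  ]
}}

```text
time: 10.05
tool_pos: [0.5398, 0.1669, 0.0242]
tcp_rot: [0.009, -3.141, 0.0]
contact_force: [-0.2, 0.1, -1.0]
width: 0.0
grip_force: 0.1
```

Request:
{"fn": "apply_moves", "kwargs": {
  "motion": [
    [-0.004,0,0,0,1],
    [-0.004,0,0,0,1],
    [-0.003,0,0,0,1],
    [-0.002,0,0,0,1]
  ]
}}

```text
time: 10.55
tool_pos: [0.5528, 0.1671, 0.0243]
tcp_rot: [0.009, -3.142, 0.0]
contact_force: [-0.3, -0.7, -0.4]
width: -0.0002
grip_force: 0.2
```

Request:
{"fn": "apply_moves", "kwargs": {
  "motion": [
    [-0.002,0,0,0,1],
    [-0.002,0,0,0,1],
    [-0.0015,0,0,0,1]
  ]
}}

```text
time: 10.92
tool_pos: [0.5583, 0.1671, 0.0243]
tcp_rot: [0.009, -3.142, -0.0]
contact_force: [0.0, 0.2, 0.5]
width: -0.0002
grip_force: 0.2
```

Request:
{"fn": "apply_moves", "kwargs": {
  "motion": [
    [-0.0015,0,0,0,1],
    [-0.001,0,0,0,1]
  ]
}}

```text
time: 11.18
tool_pos: [0.5607, 0.1671, 0.0243]
tcp_rot: [0.009, -3.142, -0.0]
contact_force: [-0.7, -0.6, 0.5]
width: 0.0002
grip_force: 0.2
```

```bash
python3 -c "
from h import *
go([.563,.1667,.024],.006)
s=shot('scene');a=cv2.resize(s['image'][200:290,330:450],None,fx=5,fy=5,interpolation=cv2.INTER_CUBIC);cv2.imwrite('pics/c6.png',a[:,:,::-1])"
```

```text
tcp [0.5607 0.1671 0.0243] yaw 0.0058 F [-0.7 -0.6  0.5] w 0.0002 t 11.175
tool shift [-0.0023 -0.0004  0.0003] turn -0.0002
```

View pics/c6.png

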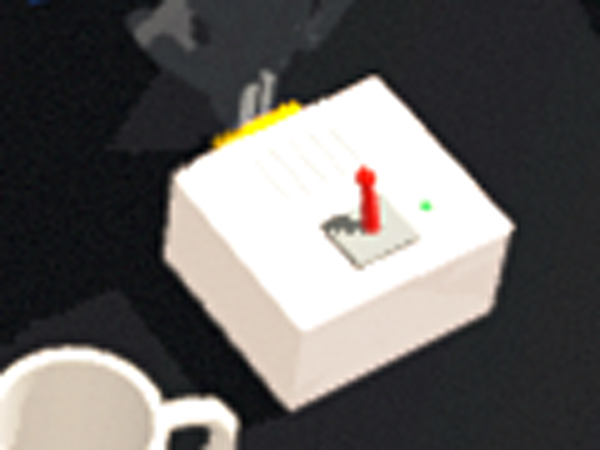

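Fingers are at crop (255,95) behind the yellow tab at (255,125), so the push is working. I'll keep going in small rows until a force shows.

Request:
{"fn": "apply_moves", "kwargs": {
  "motion": [
    [-0.001,0,0,0,1],
    [-0.001,0,0,0,1]
  ]
}}

```text
time: 11.48
tool_pos: [0.5627, 0.1671, 0.0243]
tcp_rot: [-0.009, 3.142, 0.0]
contact_force: [-1.1, -0.7, 0.6]
width: 0.0004
grip_force: 0.9
```

Request:
{"fn": "apply_moves", "kwargs": {
  "motion": [
    [-0.001,0,0,0,1],
    [-0.001,0,0,0,1]
  ]
}}

```text
time: 11.72
tool_pos: [0.5628, 0.167, 0.0241]
tcp_rot: [0.009, -3.138, 0.001]
contact_force: [-9.7, 0.8, 7.4]
width: -0.0
grip_force: 4.8
```

The force rose to 9.7 N and the motion stopped at x=0.5628. The stop was predicted at 0.562–0.564, so the cartridge is home. I'll hold, back off, rise and verify.

Request:
{"fn": "apply_moves", "kwargs": {
  "motion": [
    [0,0,0,0,1],
    [0,0,0,0,1],
    [0.02,0,0,0,1],
    [0.04,0,0,0,1],
    [0.05,0,-0.03,0,1]
  ]
}}

```text
time: 12.35
tool_pos: [0.4529, 0.1657, 0.0528]
tcp_rot: [0.008, -3.138, 0.004]
contact_force: [0.2, 0.7, 2.2]
width: 0.0002
grip_force: 0.0
```

Request:
{"fn": "apply_moves", "kwargs": {
  "motion": [
    [0,0,-0.035,0,1],
    [0,0,0,0,1]
  ]
}}

```text
time: 12.6
tool_pos: [0.4565, 0.1678, 0.0925]
tcp_rot: [-0.011, 3.135, 0.006]
contact_force: [0.7, -0.3, -0.0]
width: -0.0
grip_force: 0.0
```

```bash
python3 -c "
from h import *
s=shot('top');m=masks(s)
print('yel',rect(s,m['yel'],.035,(205,240,275,262)),'org',rect(s,m['org'],.042,(205,240,275,262)),'red',rect(s,m['red'],.087,(205,190,275,240)))
print('tab end',line(edge(s,.035,(230,246),262,250,1,0)),'cradle front px was .582-.585')
print('unit back',line(edge(s,.06,(217,264),190,204,1)))
go([.63,.1610,.080],.003)
cv2.imwrite('pics/c7.png',cv2.resize(s['image'][190:270,190:290],None,fx=6,fy=6,interpolation=cv2.INTER_CUBIC)[:,:,::-1])"
```

```text
yel (((578.3072509765625, 168.31356811523438), (42.296051025390625, 8.508808135986328), 88.99408721923828), 85) org (((587.999755859375, 167.4486541748047), (58.900611877441406, 12.719491004943848), 88.99467468261719), 173) red (((661.07421875, 160.11590576171875), (10.408203125, 8.16835880279541), 0.002518569817766547), 23)
tab end [2.700000e-03 1.000000e+00 5.729638e+02 1.699992e+02] cradle front px was .582-.585
unit back [4.000000e-04 1.000000e+00 6.966812e+02 1.584542e+02]
tcp [0.4557 0.1673 0.0908] yaw 0.0063 F [-0.2  0.3 -1.4] w 0.0 t 12.65
tool shift [-0.1743 -0.0068  0.0108] turn 0.0033
```

View pics/c7.png

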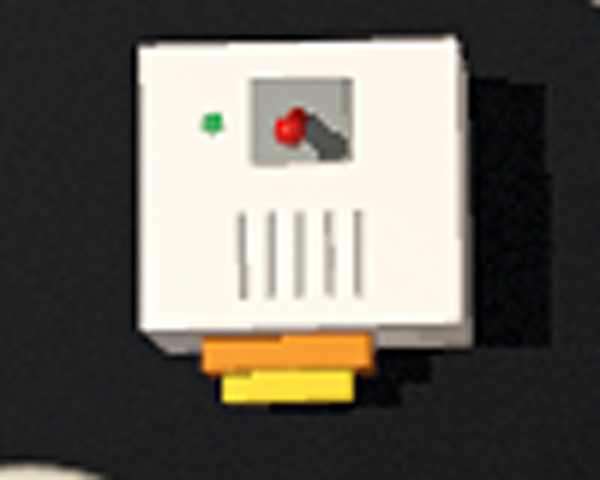

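The tab end is at x=0.573, crop (288,403). That is 10 mm out of the cradle mouth at crop (288,372), so the cartridge is home. The toggle ball at crop (290,127) still leans to the front (off). Now the toggle.

Request:
{"fn": "apply_moves", "kwargs": {
  "motion": [
    [-0.05,-0.007,0,0,1],
    [-0.05,0,0,0,1],
    [-0.05,0,0.005,0,1],
    [-0.02,0,0.005,0,1],
    [0,0,0,0,1]
  ]
}}

```text
time: 13.28
tool_pos: [0.6251, 0.1597, 0.0765]
tcp_rot: [0.007, -3.138, 0.002]
contact_force: [-0.4, 0.2, -1.1]
width: -0.0001
grip_force: 0.0
```

```bash
python3 -c "
from h import *
go([.665,.1605,.080],.006)"
```

```text
tcp [0.6251 0.1597 0.0765] yaw 0.0042 F [-0.4  0.2 -1.1] w -0.0001 t 13.275
tool shift [-0.0399  0.0005 -0.0035] turn -0.0018
```

Request:
{"fn": "apply_moves", "kwargs": {
  "motion": [
    [-0.008,0,0,0,1],
    [-0.006,0,0,0,1],
    [-0.005,0,0,0,1],
    [-0.004,0,0,0,1],
    [-0.003,0,0,0,1]
  ]
}}

```text
time: 13.9
tool_pos: [0.6507, 0.1607, 0.0795]
tcp_rot: [0.009, -3.142, -0.0]
contact_force: [-2.0, 0.2, 1.2]
width: 0.0001
grip_force: 0.8
```

Request:
{"fn": "apply_moves", "kwargs": {
  "motion": [
    [-0.002,0,0,0,1],
    [-0.002,0,0,0,1],
    [-0.0015,0,0,0,1]
  ]
}}

```text
time: 14.28
tool_pos: [0.6563, 0.1607, 0.0793]
tcp_rot: [-0.009, 3.142, 0.0]
contact_force: [-1.8, 0.1, 0.6]
width: -0.0001
grip_force: 0.7
```

Request:
{"fn": "apply_moves", "kwargs": {
  "motion": [
    [-0.0015,0,0,0,1],
    [-0.0015,0,0,0,1]
  ]
}}

```text
time: 14.52
tool_pos: [0.6591, 0.1607, 0.0791]
tcp_rot: [0.009, -3.141, 0.0]
contact_force: [-0.6, -0.3, 1.1]
width: 0.0002
grip_force: 0.8
```

Request:
{"fn": "apply_moves", "kwargs": {
  "motion": [
    [-0.001,0,0,0,1],
    [-0.001,0,0,0,1]
  ]
}}

```text
time: 14.78
tool_pos: [0.6611, 0.1607, 0.0791]
tcp_rot: [0.009, -3.141, 0.0]
contact_force: [-1.7, 0.8, -0.6]
width: 0.0002
grip_force: 0.8
```

Request:
{"fn": "apply_moves", "kwargs": {
  "motion": [
    [-0.001,0,0,0,1],
    [-0.001,0,0,0,1]
  ]
}}

```text
time: 15.02
tool_pos: [0.662, 0.1606, 0.0788]
tcp_rot: [0.009, -3.139, 0.001]
contact_force: [-5.6, 0.5, 1.6]
width: -0.0002
grip_force: 3.5
```

Request:
{"fn": "apply_moves", "kwargs": {
  "motion": [
    [-0.001,0,0,0,1]
  ]
}}

```text
time: 15.15
tool_pos: [0.6622, 0.1606, 0.0787]
tcp_rot: [0.009, -3.137, 0.001]
contact_force: [-9.8, 0.4, 3.3]
width: -0.0002
grip_force: 5.0
```

The toggle is at its end stop (9.8 N, position stalled). I'll retreat and check.

Request:
{"fn": "apply_moves", "kwargs": {
  "motion": [
    [0,0,0,0,1],
    [0,0,0,0,1],
    [0.03,0,0,0,1],
    [0.05,0,-0.03,0,1],
    [0.05,0,-0.05,0,1]
  ]
}}

```text
time: 15.78
tool_pos: [0.5388, 0.1597, 0.1534]
tcp_rot: [0.009, -3.141, 0.002]
contact_force: [1.4, 0.7, 2.1]
width: 0.0002
grip_force: 0.0
```

Request:
{"fn": "apply_moves", "kwargs": {
  "motion": [
    [0.05,0,-0.03,0,1],
    [0,0,0,0,1],
    [0,0,0,0,1]
  ]
}}

```text
time: 16.15
tool_pos: [0.4906, 0.16, 0.1837]
tcp_rot: [-0.01, 3.14, 0.001]
contact_force: [-0.1, -0.7, -0.2]
width: -0.0001
grip_force: 0.0
```

```bash
python3 -c "
from h import *
s=shot('top');m=masks(s)
print('yel',rect(s,m['yel'],.035,(205,240,275,262)),'org',rect(s,m['org'],.042,(205,240,275,262)),'red',rect(s,m['red'],.087,(205,190,275,240)))
print('tab end',line(edge(s,.035,(230,246),262,250,1,0)))
go([.63,.1610,.080],.003)
s=shot('scene');a=s['image'];b=cv2.resize(a[200:290,330:450],None,fx=5,fy=5,interpolation=cv2.INTER_CUBIC);cv2.imwrite('pics/c8.png',b[:,:,::-1])"
```

```text
yel (((579.2772827148438, 163.03274536132812), (31.77031135559082, 6.383300304412842), 88.9916000366211), 61) org (((590.1014404296875, 166.4227752685547), (56.9232292175293, 12.726117134094238), 88.9931869506836), 152) red (((671.8724975585938, 159.58026123046875), (23.82303810119629, 7.203728675842285), 11.063589096069336), 41)
tab end [1.302000e-01 9.915000e-01 5.736250e+02 1.652838e+02]
tcp [0.4906 0.1598 0.1829] yaw 0.0056 F [-0.   0.6 -1. ] w -0.0 t 16.2
tool shift [-0.1394  0.0008  0.1029] turn 0.0026
```

View pics/c8.png

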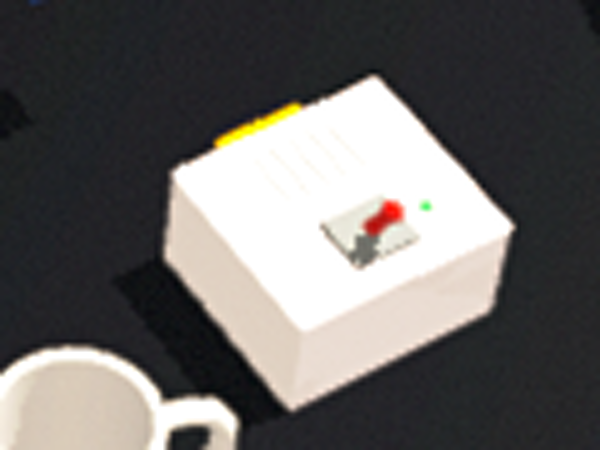

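The toggle ball moved from crop (365,175) to (390,212), which is towards the unit's +x (on). The tab is still home at (255,125) and the robot is clear, so I'm handing it in.

```bash
python3 -c "
from plant import *
print(sign_off())"
```

```text
the job is handed in; nothing more can be done
None
```

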